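Pack a carved stave with the spacer that fills its tray

ROBOT

A 7-joint arm with a two-finger parallel gripper is mounted at the origin on the work surface. World frame = base frame: x ahead of the robot, y to its left, z up, the work surface at z = 0. Lengths are in m, angles in rad, forces in N, time in s.
With the tool pointing down it reaches from about 0.4 to 0.925 m from the base axis. Payload 4.1 kg.
Tool frame: the origin (TCP) lies at the very end of the fingers, on their centre line; the grasp point (between the pads) lies robot.grip_point_offset behind it (robot.grip_point_offset is the distance from the TCP to the grasp point, in m); z points along the fingers, y is the line along which they close (so a half turn about z gives the same grasp; the last joint's range is limited). The gripper opens to 85 mm and grips with 20 to 120 N. Pads are 22 mm wide; open, the fingers measure 114 mm over their backs; the gripper's body (76 mm by 85 mm) begins 54 mm behind the grasp point. The pads swing forward as they close: fully open they stand 13 mm farther back than shut.
Start: joints at [-1.444, 0.398, 0.045, 1.537, -0.019, 1.207, -0.051], TCP at [0.146, 0.634, 0.231] pointing down, gripper open.
Joint ranges: [-2.82, 2.82], [-0.49, 2.23], [-1.37, 1.46], [0, 2.46], [-1.36, 4.5], [0.23, 2], [-2.94, 2.94]. Speed limits (rad/s): [2.57, 2.57, 3.14, 3.14, 3.14, 3.14, 3.14].

INTERFACE

Orientations are given as a unit quaternion [x, y, z, w].
In Python, from bench import robot gives the robot as it stands.
- The arm moves only by the tool jog_arm, never from a script. Its argument "steps" is a list that holds one entry, the list of rows, each a list of 4 numbers: the shift along the tool's x, y, z in cm, then the turn about the tool's z in degrees. A call has 1 to 8 rows; each row is the pose to reach, as a shift and turn from the pose commanded when the call began, along the tool's axes at that moment; what a row does not reach only later rows make up. A row lasts 1/8 s, in which the tool goes at most 62.5 mm and 10.7 degrees, less where a joint would pass 70% of its speed; a pose out of reach is approached as far as the arm can. A call with a gripper value outside its range is refused whole. "claw" is the finger opening in cm, from 0 to 8.54, set as the call begins (left out, the last holds). The fingers move at their own pace and stop on an object; "newtons" is the grip in N (left out, the last holds). Time passes only in rows, so rows that repeat a pose let the fingers close. It gives the time, the measured TCP pose, the force, the opening and the grip force at its end, in the units of the state.
- robot.observe(): the state, without advancing time (a new reading comes with each control period).
- robot.grab_frame(name): name is "scene" or "top" or "wrist"; returns a dict with "color" (384x512x3 uint8, red, green, blue), "z_map" (384x512 float32, m along the optical axis (not along the pixel's ray), 0 where there is no reading), "fovy" (degrees; the focal length in pixels is half the picture's height over the tangent of half this angle, whatever the lens; pixels are square), "cx", "cy" (the principal point, pixels), "R" (3x3) and "t" (3): a world point X has camera coordinates R X + t. Camera axes: x right, y down, z forward; pixel columns grow to the right and rows downward; lengths in m; the calibration is good to about 2 mm. A picture is of the moment at which its call begins.
- robot.sign_off(): hands the job in; it is judged then, once.
The state is a dict: "clock": time; "q": joint angles; "dq": joint speeds; "effort": joint torques, N m; "ee_pos": TCP position; "tool_rot": TCP orientation; "force": force on the tool from outside, world axes, zero at the start; "torque": the same for the moment, N m; "finger_gap": finger opening in m; "finger_force": force on a finger pad.
Only numpy, scipy, OpenCV 4.12 (cv2) and the standard library are available. Lean on these libraries where they do the work, as an engineer would, in place of code of your own. Each camera call takes 0.05 s, during which the arm holds its last target. There are 200 camera calls.

TASK

One of the two carved wooden staves lies in the walled plywood tray, pushed against one end, and a gap is left at the tray's other end. Of the cork spacer blocks standing on the table, pick the one that fills that gap (the thickest that goes in) and set it upright in the gap, square with the tray and down on the tray's floor, then let go.

Things in the scene. Friction and masses are not known exactly. Their poses are not given: they have to be found in the camera images.
- tray: fixed plywood tray. Origin under its walled part's centre, z up. Inside 90 mm (x) by 300 (y), floor top z = 8, wall tops z = 40. The stave in it touches the -y end wall; the gap is between its free end and the +y end wall's inner face (y = 150): 42 mm, centre y = 129, with the long stave inside, else 66 mm, centre y = 117; x = 0. Towards -x the floor runs on, unwalled, under the other stave
- long_carving: the longer of two dark carved staves, each strapped on a white base, fixed: 258 mm long (the other 234), 64 wide, 42 high. Origin under the end nearest the tray's -y wall; y along the stave, z up. In the tray's frame its origin is at x = 0 (in the tray: gap 42 mm) or x = -145 mm, z = 8 mm (on the open strip: the short stave is in the tray, gap 66 mm)
- thin_spacer_mid (a point): cork spacer, loose: 30 mm thick (y), 70 wide (x), 45 high, with a blue wooden grip post 20 x 20 mm, 36 tall, sides parallel to the block's, in the middle of its top; about 60 g. Point: on its axis half-way up, 40.5 mm above the underside, 40.5 below the post's top; z up. Fills the 42 mm gap; far too loose in the 66 mm one
- thick_spacer_mid (a point): cork spacer, loose: 54 mm thick (y), 70 wide (x), 45 high, with a blue wooden grip post 20 x 20 mm, 36 tall, sides parallel to the block's, in the middle of its top; about 100 g. Point: on its axis half-way up, 40.5 mm above the underside, 40.5 below the post's top; z up. Fills the 66 mm gap only. A third, 78 mm thick, fits neither; all stand over 100 mm apart
There are look-alikes about, which are no part of the job. Leave any green look-alike of the part that bears thin_spacer_mid alone.

How it is judged:
At the end, for the whole second after the job is handed in: The matching spacer (thin if the long stave is in the tray, thick if the short one is) rests in the gap: centre within 15 mm of the tray centre line and 12 mm of the gap centre, underside within 5.5 mm of the tray floor, upright and square with the tray to 10 degrees (((x of long_carving in the frame of tray above -0.07 m and x of thin_spacer_mid in the frame of tray between -0.015 and 0.015 m and y of thin_spacer_mid in the frame of tray between 0.117 and 0.141 m and z of thin_spacer_mid in the frame of tray below 0.054 m and angle between thin_spacer_mid's own z axis and vertical below 0.17 rad and angle between the y axis of thin_spacer_mid and the y axis of tray, either way round below 0.18 rad and linear speed of thin_spacer below 0.02 m/s) or (x of long_carving in the frame of tray below -0.07 m and x of thick_spacer_mid in the frame of tray between -0.015 and 0.015 m and y of thick_spacer_mid in the frame of tray between 0.105 and 0.129 m and z of thick_spacer_mid in the frame of tray below 0.054 m and angle between thick_spacer_mid's own z axis and vertical below 0.17 rad and angle between the y axis of thick_spacer_mid and the y axis of tray, either way round below 0.18 rad and linear speed of thick_spacer below 0.02 m/s))); the robot touches nothing.
It also fails if it takes over 32 s, if anything falls off the work surface, if the arm or the gripper's body presses on something with over 40 N, if the wrist force passes 120 N, or if a joint passes its speed limit or range.

## Working session

There is one attempt and no reset: what is moved stays moved. The work goes in short steps, Python scripts to look and compute and a tool call to move; the robot and the scene stay as the last step left them, time stands still between calls to the robot, and variables do not carry over. Pictures are saved under pics/ and viewed, at most 10 in all, crops included, and the job is handed in when it is done.

Besides the shell and the picture viewer there is one more tool, called in YAML: its name, and indented under it one key for each argument. jog_arm: Moves the arm, as the interface text tells. Its arguments: {"type":"object","properties":{"steps":{"type":"array"},"claw":{"type":"number"},"newtons":{"type":"number"}},"required":["steps"]}

```bash
mkdir -p pics
cat > h.py <<'E'
import numpy as np, cv2
from bench import robot
def grab(n):
    f=robot.grab_frame(n); np.savez(f'pics/{n}.npz',**f); return f
def pts(f):
    fl=192/np.tan(np.radians(f['fovy'])/2); z=f['z_map']; v,u=np.mgrid[:384,:512]
    P=np.stack([(u-f['cx'])/fl*z,(v-f['cy'])/fl*z,z],-1)
    return (P-f['t'])@f['R']
def save(n,img): cv2.imwrite(f'pics/{n}.png',img[...,::-1])
E
python3 - <<'E'
from h import *
for n in('top','scene'): f=grab(n); save(n,f['color']); print(n,f['fovy'],f['R'].round(3).tolist(),f['t'])
s=robot.observe(); print(s, robot.grip_point_offset)
E
```

```text
top 51.61856491338016 [[0.049, -0.999, -0.006], [-0.977, -0.046, -0.209], [0.209, 0.016, -0.978]] [0.00228808 0.54967528 1.04800309]
scene 54.39795555245805 [[0.034, 0.999, 0.008], [0.698, -0.018, -0.716], [-0.716, 0.03, -0.698]] [-0.04950097 -0.33554178  1.53161239]
{'clock': 0.1, 'q': array([-1.44400955,  0.3991373 ,  0.0450779 ,  1.53773733, -0.01870096,
        1.20691852, -0.05071549]), 'dq': array([-8.45026472e-04, -6.51778163e-04, -1.79724875e-03, -3.55659741e-03,
        3.54652836e-05,  2.85557213e-03,  9.78750884e-04]), 'effort': array([ 3.89449284e-03, -4.76260471e+01,  1.37025990e+00, -2.54946220e+01,
        1.19944013e-02,  4.99574657e-03,  1.35585989e-05]), 'ee_pos': array([0.1453905 , 0.63294912, 0.23036317]), 'tool_rot': array([ 1.12624800e-01,  9.93637189e-01, -8.88782390e-04, -3.08621305e-05]), 'force': array([-0.65315343, -0.58790609,  0.09288655]), 'torque': array([-0.04463711,  0.00329222, -0.04810135]), 'finger_force': 0.0, 'finger_gap': 0.08540319441540875} 0.0187
```

View pics/top.png

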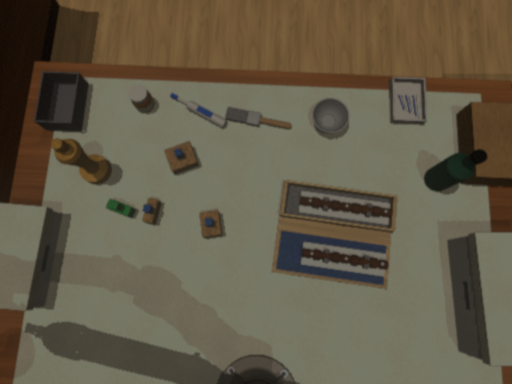

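View pics/scene.png

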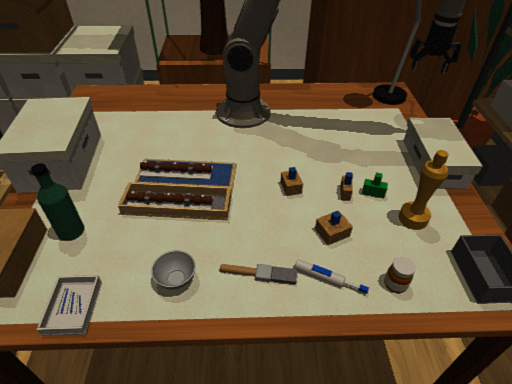

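The top view shows the walled tray with its gap on the left at about (290,200), and the open strip below it. Cork blocks stand at (150,210), (210,222) and (181,156), with a green look-alike at (120,208). Next I measure the staves and blocks.

Run:
```python
from h import *
f=dict(np.load('pics/top.npz')); P=pts(f); c=f['color'].astype(int)
def crop(n,u0,u1,v0,v1,k):
    return cv2.resize(f['color'][v0:v1,u0:u1],None,fx=k,fy=k,interpolation=cv2.INTER_CUBIC)
a=crop('',265,405,172,292,5); save('tray',a)
print('table z',np.median(P[260:330,200:260,2]))
def rect(m):
    q=P[m][:,:2]; r=cv2.minAreaRect((q*1000).astype(np.float32)); return np.round(r[0],1),np.round(r[1],1),round(r[2],1),m.sum()
V,U=np.mgrid[:384,:512]
def box(u0,u1,v0,v1): return (U>=u0)&(U<u1)&(V>=v0)&(V<v1)
for n,b in dict(thin=box(138,165,193,228),mid=box(195,226,205,242),big=box(160,204,138,178)).items():
    z=P[...,2]
    print(n,'block',rect(b&(z>.038)&(z<.052)),'post',rect(b&(z>.074)&(z<.09)),z[b].max())
b=box(265,405,172,292); z=P[...,2]
print('tray all',rect(b&(z>.005)&(z<.06)))
print('rim', rect(b&(z>.034)&(z<.046)))
m=(b&(z>.025)).astype(np.uint8)
n,l,st,_=cv2.connectedComponentsWithStats(m)
for i in range(1,n):
    if st[i,4]>15: print(i,st[i],rect(l==i),np.median(z[l==i]))
m=(b&(z>.044)).astype(np.uint8)
n,l,st,_=cv2.connectedComponentsWithStats(m)
for i in range(1,n):
    if st[i,4]>5: print('hi',i,st[i],rect(l==i),np.median(z[l==i]))
```

```text
table z 0.0006704574472944249
thin block (array([483.3, 318.9]), array([29.7, 69.9]), 80.8, np.int64(211)) post (array([483.2, 319.6]), array([20.2, 19.6]), 80.1, np.int64(58)) 1.1398061663590744
mid block (array([454.3, 149. ]), array([70.5, 54.2]), 11.9, np.int64(421)) post (array([454.7, 149.1]), array([20.1, 19.9]), 12.3, np.int64(59)) 1.1398061663590744
big block (array([645. , 248.9]), array([71.2, 78. ]), 24.0, np.int64(563)) post (array([645.1, 248.5]), array([20.3, 19.6]), 28.1, np.int64(53)) 1.1398061663590744
tray all (array([ 459.1, -207.2]), array([344.1, 400.7]), 1.8, np.int64(10625))
rim (array([ 468.7, -202.7]), array([322.3, 213.9]), 84.4, np.int64(2316))
5 [ 279  180  119   52 1889] (array([ 438.7, -181.2]), array([359.2, 277.6]), 84.4, np.int64(1889)) 0.03992551753981964
31 [302 248  87  22 875] (array([ 370.7, -163.7]), array([ 69. , 358.4]), 5.9, np.int64(875)) 0.04077251380355439
hi 19 [309 199   3   4   8] (array([ 531.8, -127.1]), array([6.1, 6.7]), 46.8, np.int64(8)) 0.04696520120743422
hi 22 [313 200   8   6  24] (array([424.8, -73.2]), array([ 19.4, 271.3])
[... 1072 characters left out ...]

hi 101 [327 254   3   6   6] (array([ 379.9, -178.9]), array([ 3.5, 13.7]), 80.1, np.int64(6)) 0.044669631149210326
hi 102 [332 254   8   8  28] (array([ 379. , -201.6]), array([14.7, 21.5]), 24.3, np.int64(28)) 0.04570681591528773
hi 106 [342 256   6   4  15] (array([ 351.4, -108.5]), array([  9.8, 248.1]), 13.3, np.int64(15)) 0.048599892294413784
hi 107 [351 257   8   7  19] (array([ 351.1, -124. ]), array([ 16.5, 277.6]), 10.3, np.int64(19)) 0.04564234820906204
hi 114 [370 260   8   7  26] (array([ 369.7, -302.9]), array([17.1, 18. ]), 76.0, np.int64(26)) 0.045152035227887244
hi 117 [381 263   3   4  10] (array([ 365.1, -324.5]), array([8. , 6.2]), 3.0, np.int64(10)) 0.048801764055761365
```

View pics/tray.png

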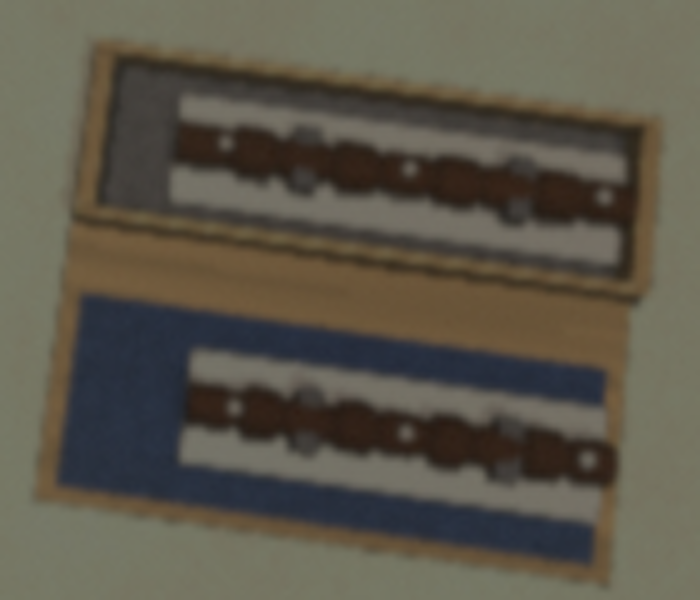

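Run:
```python
from h import *
f=dict(np.load('pics/top.npz')); P=pts(f); c=f['color'].astype(int); z=P[...,2]
V,U=np.mgrid[:384,:512]
m=(U>=272)&(U<405)&(V>=172)&(V<245)&(z>.036)&(z<.043)
lab=cv2.cvtColor(f['color'],cv2.COLOR_RGB2LAB).astype(int)
m2=m.copy()
n,l,st,_=cv2.connectedComponentsWithStats(m.astype(np.uint8)); i=1+st[1:,4].argmax(); m2=l==i; print(st[i])
th=np.radians(-5.6); 
for it in range(3):
    ex=np.array([np.cos(th),np.sin(th)]); ey=np.array([-ex[1],ex[0]])
    q=P[m2][:,:2]; a=q@ex; b=q@ey
    # +x wall outer line refine
    A=np.percentile(a,[.5,99.5]); B=np.percentile(b,[.5,99.5])
    w=a>A[1]-.012; p=np.polyfit(b[w],a[w],1); th-=np.arctan(p[0]); print(np.degrees(th),A,B)
cc=ex*A.mean()+ey*B.mean(); print('centre',cc,'size',np.diff(A),np.diff(B))
# rectified at several heights, tray frame, 1 px = 0.5mm
fl=192/np.tan(np.radians(f['fovy'])/2)
for h in(.04,.018,.008):
    Y,X=np.meshgrid(np.arange(.170,-.170,-.0005),np.arange(.06,-.21,-.0005))
    W=np.stack([cc[0]+X*ex[0]+Y*ey[0],cc[1]+X*ex[1]+Y*ey[1],np.full_like(X,h)],-1)
    C=W@f['R'].T+f['t']; u=(fl*C[...,0]/C[...,2]+f['cx']).astype(np.float32); v=(fl*C[...,1]/C[...,2]+f['cy']).astype(np.float32)
    im=cv2.remap(f['color'],u,v,cv2.INTER_LINEAR); 
    if h==.018: save('rect',im)
    # profile along y at x=+-0.02 (base), tray and x=-.145+-.02
    for x0 in(.022,-.022,-.123,-.167):
        r=int((.06-x0)/.0005); g=im[r-6:r+6].mean((0,2)); d=np.abs(np.gradient(cv2.GaussianBlur(g[None],(0,0),3)[0])); 
        pk=[k for k in range(3,len(d)-3) if d[k]==d[k-3:k+4].max() and d[k]>1.]
        print(h,x0,[(round(170-k*.5,1),round(d[k],1)) for k in pk])
# base height
X=(P[...,:2]-cc)@ex; Y=(P[...,:2]-cc)@ey
for x0 in(0,-.145):
    for s in(-.025,.025):
        k=(np.abs(X-x0-s)<.005)&(np.abs(Y)<.16)
        print(x0,s,np.histogram(z[k],bins=np.arange(0,.06,.005))[0], 'floor-ish y', [ (int(y*1000),round(float(np.median(z[k&(np.abs(Y-y)<.004)]))*1000 if 0 else float(np.median(z[k&(np.abs(Y-y)<.004)]))*1000,1)) for y in np.arange(.16,.07,-.008)])
```

```text
[ 280  180  118   52 1227]
-5.5727342864945095 [0.49064739 0.59262504] [-0.31597682  0.0045925 ]
-5.572717684649586 [0.49055623 0.59255509] [-0.31622244  0.00433071]
-5.5727176745408595 [0.49055619 0.59255504] [-0.31622259  0.00433056]
centre [ 0.52385233 -0.2077989 ] size [0.10199885] [0.32055315]
0.04 0.022 [(164.5, np.float64(1.9)), (149.5, np.float64(2.7)), (143.0, np.float64(1.1)), (109.5, np.float64(3.3)), (-142.0, np.float64(4.3)), (-150.0, np.float64(3.2)), (-161.0, np.float64(1.8))]
0.04 -0.022 [(164.5, np.float64(1.9)), (149.5, np.float64(2.9)), (143.0, np.float64(1.3)), (109.5, np.float64(3.4)), (45.0, np.float64(1.8)), (29.0, np.float64(2.2)), (-74.5, np.float64(2.0)), (-88.5, np.float64(1.9)), (-142.5, np.float64(4.5)), (-150.5, np.float64(3.3)), (-161.0, np.float64(1.7))]
0.04 -0.123 [(163.0, np.float64(1.7)), (150.5, np.float64(2.0)), (86.5, np.float64(4.5)), (-142.0, np.float64(2.0)), (-152.5, np.float64(1.7))]
0.04 -0.167 [(163.5, np.float64(1.8)), (150.5, np.float64(2.4)), (86.5, np.float64(4.2)), (-142.5, np.float64(1.6)), (-151.5, np.float64(1.4))]
0.018 0.022 [(1
[... 1920 characters left out ...]
 14.8), (95, 15.8), (87, 17.4), (79, 17.4), (71, 16.8)]
0 0.025 [  0  27  87 205  22   1   2  15  13   0   0] floor-ish y [(160, 40.0), (152, 41.1), (144, 10.1), (135, 9.7), (127, 9.3), (119, 9.2), (111, 8.3), (103, 16.1), (95, 16.4), (87, 17.0), (79, 17.8), (71, 17.5)]
-0.145 -0.025 [  4  75 125 201   8   0   0   0   0   0   0] floor-ish y [(160, 7.3), (152, 7.4), (144, 7.5), (135, 8.9), (127, 9.5), (119, 8.3), (111, 7.2), (103, 9.6), (95, 9.3), (87, 8.2), (79, 15.7), (71, 15.4)]
-0.145 0.025 [  8  70 100 211  11   0   0   0   0   0   0] floor-ish y [(160, 8.2), (152, 7.4), (144, 9.1), (135, 9.3), (127, 8.5), (119, 9.8), (111, 8.7), (103, 8.8), (95, 10.1), (87, 8.7), (79, 15.6), (71, 17.2)]
```

View pics/rect.png

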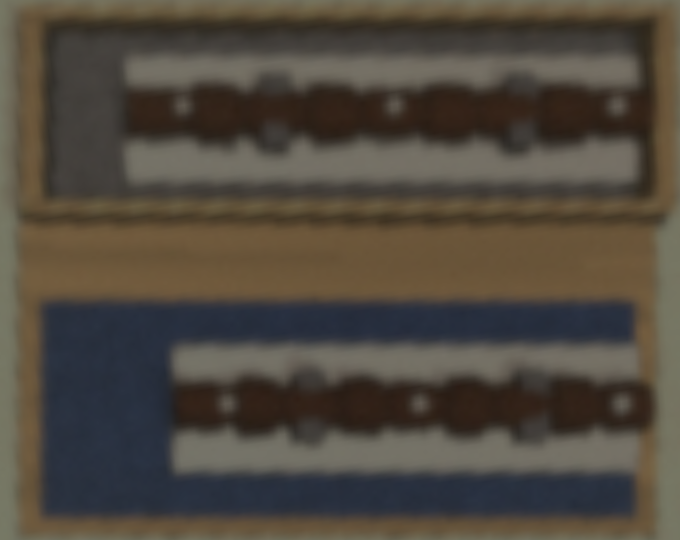

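Long stave in the tray (end at y ≈ 108 mm; the other ends at 84), so the gap is 42 mm and the thin spacer matches. In the rectified picture the gap lies at columns 45–125. Next I refine the tray's x and check the travel corridor.

```bash
cat >> h.py <<'E'
TH=np.radians(-5.57)
def rel(target,yaw,s=None):
    """shift in tool axes (cm) and turn (deg) so closing axis lies at world angle yaw(deg)"""
    from scipy.spatial.transform import Rotation as Ro
    s=s or robot.observe(); R=Ro.from_quat(s['tool_rot']).as_matrix()
    d=R.T@(np.array(target)-s['ee_pos'])*100; a=np.degrees(np.arctan2(R[1,1],R[0,1]))
    t=-(yaw-a); t=(t+90)%180-90
    return d.round(2),round(t,1),'axis now',round(a,1)
E
python3 - <<'E'
from h import *
f=dict(np.load('pics/top.npz')); P=pts(f); z=P[...,2]
cc=np.array([0.52385,-0.2078]); ex=np.array([np.cos(TH),np.sin(TH)]); ey=np.array([-ex[1],ex[0]])
fl=192/np.tan(np.radians(f['fovy'])/2)
Y,X=np.meshgrid(np.arange(.170,-.170,-.0005),np.arange(.09,-.09,-.0005)); h=.04
W=np.stack([cc[0]+X*ex[0]+Y*ey[0],cc[1]+X*ex[1]+Y*ey[1],np.full_like(X,h)],-1)
C=W@f['R'].T+f['t']; u=(fl*C[...,0]/C[...,2]+f['cx']).astype(np.float32); v=(fl*C[...,1]/C[...,2]+f['cy']).astype(np.float32)
im=cv2.remap(f['color'],u,v,cv2.INTER_LINEAR)
zz=cv2.remap(z.astype(np.float32),u,v,cv2.INTER_NEAREST)
for y0 in(.13,.06,-.06,-.12):
    k=int((.17-y0)/.0005); g=im[:,k-8:k+8].mean((1,2)); d=np.abs(np.gradient(cv2.GaussianBlur(g[:,None],(0,0),2)[:,0]))
    print(y0,[(round(90-i*.5,1),round(d[i],1)) for i in range(3,len(d)-3) if d[i]==d[i-3:i+4].max() and d[i]>1.2])
    r=(np.median(zz[:,k-8:k+8],1)>.034); i=np.flatnonzero(r); print('  high x:',[(round(90-j*.5,1)) for j in np.flatnonzero(np.diff(r.astype(int)))])
# corridor heights
for t in np.linspace(0,1,8):
    c=np.array([.146,.634])*(1-t)+np.array([.483,.319])*t
    k=(np.hypot(P[...,0]-c[0],P[...,1]-c[1])<.1)&(z<.5); print(c.round(2),z[k].max().round(3) if k.any() else None)
k=(P[...,0]>.4)&(P[...,0]<.6)&(P[...,1]>.36)&(P[...,1]<.45)&(z>.02)&(z<.2); print('green',P[k].min(0),P[k].max(0))
print(rel([.483,.319,.13],-9.3))
E
```

```text
0.13 [(46.0, np.float64(3.1)), (38.0, np.float64(1.4)), (-43.0, np.float64(2.1)), (-49.5, np.float64(2.4)), (-56.0, np.float64(2.7))]
  high x: [np.float64(50.5), np.float64(44.5), np.float64(-45.5), np.float64(-51.5)]
0.06 [(45.5, np.float64(4.0)), (38.0, np.float64(1.6)), (27.5, np.float64(3.2)), (13.5, np.float64(5.0)), (-17.5, np.float64(4.0)), (-35.5, np.float64(4.0)), (-43.0, np.float64(2.1)), (-49.5, np.float64(2.8)), (-55.5, np.float64(2.6))]
  high x: [np.float64(51.5), np.float64(45.5), np.float64(13.5), np.float64(-15.0), np.float64(-44.0), np.float64(-52.0)]
-0.06 [(45.5, np.float64(4.1)), (38.0, np.float64(1.5)), (27.5, np.float64(3.2)), (12.5, np.float64(4.6)), (-15.0, np.float64(4.1)), (-35.0, np.float64(3.8)), (-43.0, np.float64(1.8)), (-49.5, np.float64(2.9)), (-55.5, np.float64(2.6))]
  high x: [np.float64(51.5), np.float64(45.5), np.float64(10.5), np.float64(-12.0), np.float64(-44.0), np.float64(-52.0)]
-0.12 [(45.5, np.float64(3.8)), (38.0, np.float64(1.5)), (27.5, np.float64(3.1)), (11.5, np.float64(4.5)), (-13.0, np.float64(4.5)), (-34.5, np.float64(3.9)), (-43.0, np.float64(1.8)), (-49.5, np.float64(2.2)), (-55.0, np.float64(2.2))]
  high x: [np.float64(51.5), np.float64(45.0), np.float64(10.5), np.float64(-11.5), np.float64(-45.5), np.float64(-51.5)]
[0.15 0.63] 0.105
[0.19 0.59] 0.105
[0.24 0.54] 0.105
[0.29 0.5 ] 0.104
[0.34 0.45] 0.009
[0.39 0.41] 0.085
[0.43 0.36] 0.086
[0.48 0.32] 0.086
green [0.46379743 0.3712861  0.02029651] [0.51041241 0.44567406 0.08491903]
(array([-39.93, -23.02,  10.08]), np.float64(86.4), 'axis now', np.float64(77.1))
```

jog_arm:
  steps:
    - [[-5,-3,0,11],[-10,-6,1,22],[-15,-9,2,33],[-21,-12,3,44],[-27,-15.5,4,55],[-33,-19,5,66],[-38,-22,5,77],[-39.9,-23,5,86.4]]
  claw: 6

```text
clock: 1.1
ee_pos: [0.485, 0.3163, 0.181]
tool_rot: [0.763, 0.646, -0.0, 0.001]
force: [0.0, 0.3, 0.1]
finger_gap: 0.0598
finger_force: 0.0
```

jog_arm:
  steps:
    - [[0,0,0,0],[0,0,0,0],[0,0,0,0],[0,0,0,0]]

```text
clock: 1.6
ee_pos: [0.482, 0.3212, 0.1813]
tool_rot: [0.759, 0.651, -0.0, -0.0]
force: [0.4, -0.0, 0.3]
finger_gap: 0.0601
finger_force: 0.0
```

Run:
```python
from h import *
s=robot.observe(); print(s['clock'],s['ee_pos'],s['q'].round(2),s['force'].round(1),rel([.483,.319,.05],-9.3))
f=grab('wrist'); P=pts(f); z=P[...,2]
k=(np.hypot(P[...,0]-.483,P[...,1]-.319)<.05)
for lo,hi in((.036,.052),(.074,.09)):
    r=cv2.minAreaRect((P[k&(z>lo)&(z<hi)][:,:2]*1000).astype(np.float32)); print(np.round(r[0],1),np.round(r[1],1),r[2])
save('w1',f['color'])
```

```text
1.6 [0.48199413 0.32120442 0.18125932] [-1.05  0.35  0.48  1.78 -0.18  1.06 -0.65] [ 0.4 -0.   0.3] (array([-0.21,  0.14, 13.13]), np.float64(0.6), 'axis now', np.float64(-8.7))
[482.4 320.3] [30.4 70.2] 79.86722564697266
[482.5 320.5] [19.5 19.8] 80.83098602294922
```

View pics/w1.png

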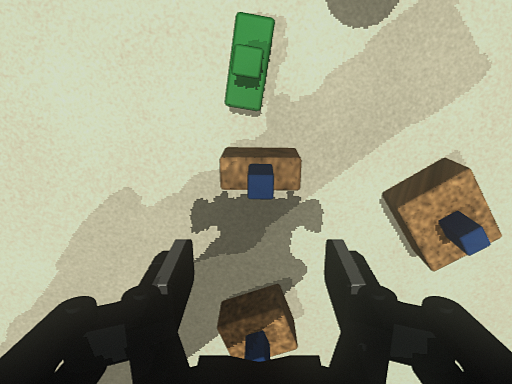

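Wrist view: the thin spacer at (260,170) is between the fingers' line, with the green one at (248,60) and the 54 mm one at (257,320), both clear. Now descend and grip.

jog_arm:
  steps:
    - [[-0.1,0.1,4,1],[-0.1,0.1,8,1],[-0.1,0.1,10.5,1],[-0.1,0.1,12,1],[-0.1,0.1,13.1,1],[-0.1,0.1,13.1,1],[-0.1,0.1,13.1,1]]

```text
clock: 2.52
ee_pos: [0.4845, 0.3194, 0.0512]
tool_rot: [0.765, 0.644, 0.001, -0.0]
force: [0.7, 1.2, 0.6]
finger_gap: 0.0601
finger_force: 0.0
```

jog_arm:
  steps:
    - [[0,0,0,0],[0,0,0,0],[0,0,0,0],[0,0,0,0],[0,0,0,0],[0,0,0,0]]
  claw: 0.5
  newtons: 30

```text
clock: 3.28
ee_pos: [0.4838, 0.3191, 0.0506]
tool_rot: [0.765, 0.644, 0.0, -0.0]
force: [-0.4, -0.1, 4.5]
finger_gap: 0.0193
finger_force: 34.8
```

jog_arm:
  steps:
    - [[0,0,-2,0],[0,0,-5,0],[0,0,-9,0],[0,0,-12,0],[0,0,-12,0],[0,0,-12,0]]

```text
clock: 4.03
ee_pos: [0.4829, 0.3185, 0.169]
tool_rot: [0.765, 0.644, -0.001, -0.0]
force: [-0.2, -0.1, -1.0]
finger_gap: 0.0197
finger_force: 34.1
```

Run:
```python
from h import *
s=robot.observe(); ex=np.array([np.cos(TH),np.sin(TH)]); ey=np.array([-ex[1],ex[0]])
g=np.array([.52385,-.2078])+.129*ey; print(g,s['ee_pos'],s['finger_gap'],rel([*g,.17],-5.57))
```

```text
[ 0.53637097 -0.07940909] [0.48287454 0.31848883 0.16900703] 0.019691781526197803 (array([-38.28,  12.09,  -0.06]), np.float64(-4.3), 'axis now', np.float64(-9.9))
```

jog_arm:
  steps:
    - [[-3,1,0,0],[-8,2.5,0,-1],[-13,4,0,-2],[-18,5.7,0,-3],[-23,7.3,0,-4],[-28,8.8,0,-4.3],[-33,10.4,0,-4.3],[-36,11.4,0,-4.3]]

```text
clock: 5.03
ee_pos: [0.5329, -0.0586, 0.1687]
tool_rot: [0.742, 0.671, -0.002, -0.0]
force: [0.2, 0.8, -0.6]
finger_gap: 0.0195
finger_force: 34.1
```

jog_arm:
  steps:
    - [[-1.5,0.5,0,0],[-2.3,0.7,0,0],[-2.3,0.7,0,0],[-2.3,0.7,0,0],[-2.3,0.7,0,0],[-2.3,0.7,0,0]]

```text
clock: 5.78
ee_pos: [0.5391, -0.0782, 0.1703]
tool_rot: [0.74, 0.672, 0.0, -0.0]
force: [-0.7, -0.6, -2.0]
finger_gap: 0.0194
finger_force: 34.0
```

```bash
cat > look.py <<'E'
from h import *
ex=np.array([np.cos(TH),np.sin(TH)]); ey=np.array([-ex[1],ex[0]]); c=np.array([.52385,-.2078])
s=robot.observe(); p=s['ee_pos'][:2]-c; print(s['clock'],s['ee_pos'],'tcp in tray',(p@ex).round(4),(p@ey).round(4),s['q'].round(2),rel([*(c+.129*ey),.06],-5.57))
def trayc(P): 
    q=P[...,:2]-c; return q@ex,q@ey,P[...,2]
E
python3 - <<'E'
from look import *
f=grab('wrist'); save('w2',f['color'])
f=grab('top'); save('t2',cv2.resize(f['color'][150:270,230:400],None,fx=4,fy=4))
E
```

```text
5.775 [ 0.5390632  -0.07819132  0.17031253] tcp in tray 0.0026 0.1305 [-0.46  0.32  0.64  1.87 -0.22  1.02  0.18] (array([-0.15, -0.26, 11.03]), np.float64(0.0), 'axis now', np.float64(-5.5))
```

View pics/w2.png

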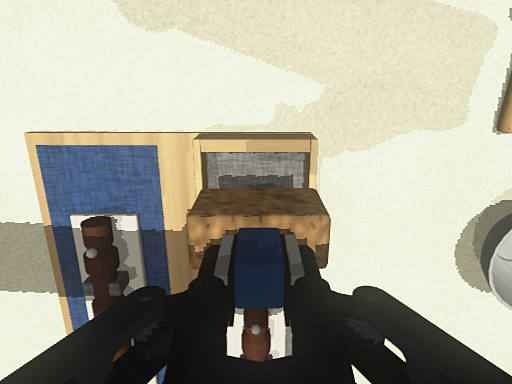

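The wrist view shows the held spacer at (258,225), square above the gap, with the +y wall at (255,143). I measure the block against the tray from this frame.

Run:
```python
from look import *
f=dict(np.load('pics/wrist.npz')); P=pts(f); X,Y,Z=trayc(P); col=f['color'].astype(int)
V,U=np.mgrid[:384,:512]
k=(U>180)&(U<340)&(V>175)&(V<275)&(Z>.10)&(Z<.175)&(col[...,0]>col[...,2]+15)
print('block z',np.percentile(Z[k],[1,50,99]))
kt=k&(Z>np.percentile(Z[k],99)-.006)
r=cv2.minAreaRect((np.stack([X[kt],Y[kt]],1)*1000).astype(np.float32)); print('top',np.round(r[0],1),np.round(r[1],1),r[2], np.percentile(X[kt],[1,99]),np.percentile(Y[kt],[1,99]))
kf=k&~kt; print('face y',np.median(Y[kf]),np.polyfit(X[kf],Y[kf],1),np.polyfit(Z[kf],Y[kf],1), 'low z',np.percentile(Z[kf],1))
w=(V>125)&(V<160)&(U>185)&(U<330)&(Z>.036)&(Z<.045)
print('wall X',np.percentile(X[w],[1,99]),'Y',np.percentile(Y[w],[1,99]))
wl=(V>150)&(V<185)&(Z>.036)&(Z<.045)&(U>185)&(U<330); print('side walls', np.percentile(X[wl&(X<0)],[1,50,99]),np.percentile(X[wl&(X>0)],[1,50,99]))
```

```text
5.875 [ 0.5390432  -0.07853465  0.17031955] tcp in tray 0.0026 0.1301 [-0.46  0.32  0.64  1.87 -0.22  1.02  0.18] (array([-0.12, -0.26, 11.03]), np.float64(0.0), 'axis now', np.float64(-5.5))
block z [0.12334494 0.16258196 0.16531763]
top [  1.8 132. ] [70.1 30. ] 0.36588338017463684 [-0.03223708  0.03586786] [0.1191989  0.14644252]
face y 0.14611450195234932 [0.00262373 0.14609565] [0.00027153 0.14606177] low z 0.12246746520049676
wall X [-0.0509691   0.04899991] Y [0.14470131 0.16063951]
side walls [-0.0518024  -0.04737013 -0.00216033] [0.00138917 0.04531059 0.04978464]
```

jog_arm:
  steps:
    - [[-0.3,-0.2,1,0],[-0.3,-0.2,3,0],[-0.3,-0.2,5,0],[-0.3,-0.2,6,0],[-0.3,-0.2,6,0],[-0.3,-0.2,6,0]]

```text
clock: 6.62
ee_pos: [0.5372, -0.0819, 0.1108]
tool_rot: [0.741, 0.672, 0.0, 0.0]
force: [0.6, 0.3, -0.7]
finger_gap: 0.0197
finger_force: 34.0
```

Run:
```python
from look import *
f=grab('wrist'); P=pts(f); X,Y,Z=trayc(P); col=f['color'].astype(int)
V,U=np.mgrid[:384,:512]
top=s['ee_pos'][2]-.005
kt=(U>150)&(U<370)&(V>140)&(V<290)&(abs(Z-top)<.004)&(col[...,0]>col[...,2]+15)
r=cv2.minAreaRect((np.stack([X[kt],Y[kt]],1)*1000).astype(np.float32)); print('top',np.round(r[0],1),np.round(r[1],1),r[2])
w=(abs(Z-.04)<.004)&(abs(X)<.03)&(Y>.13)&(Y<.175); print('wall Y',np.percentile(Y[w],[2,50,98]))
# inner edge of end wall via floor/wall depth
for x0 in(-.02,0,.02):
    k=(abs(X-x0)<.004)&(Y>.13)&(Y<.18); print(x0,'wall min Y',Y[k&(abs(Z-.04)<.003)].min(),'outer',Y[k&(abs(Z-.04)<.003)].max())
w=(abs(Z-.04)<.004)&(Y>.12)&(Y<.15); print('side', np.percentile(X[w&(X<-.035)],[2,98]),np.percentile(X[w&(X>.035)],[2,98]))
save('w3',f['color'])
```

```text
6.625 [ 0.53723614 -0.08186719  0.11081134] tcp in tray 0.0011 0.1266 [-0.42  0.4   0.61  1.93 -0.29  0.9   0.24] (array([ 0.24, -0.12,  5.08]), np.float64(-0.0), 'axis now', np.float64(-5.6))
top [  0.3 128. ] [69.8 29.9] 0.11175953596830368
wall Y [0.15020771 0.1556474  0.16069469]
-0.02 wall min Y 0.14987464605924425 outer 0.16093130907602518
0 wall min Y 0.14997978835326056 outer 0.16063678724599503
0.02 wall min Y 0.15003822997958272 outer 0.1608177969598996
side [-0.05184255 -0.04588801] [0.04389676 0.04969714]
```

View pics/w3.png

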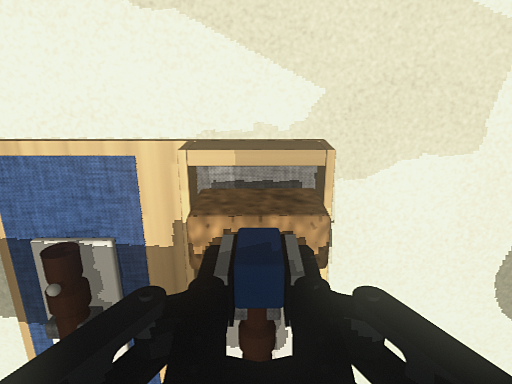

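The spacer at (258,225) is centred between the side walls and clear of the end wall at (258,157). It is about 1 mm off in each axis, so I lower it.

jog_arm:
  steps:
    - [[0.1,-0.1,1,0],[0.1,-0.1,2,0],[0.1,-0.1,3,0],[0.1,-0.1,4,0],[0.1,-0.1,4.6,0],[0.1,-0.1,5,0],[0.1,-0.1,5.1,0],[0.1,-0.1,5.1,0]]

```text
clock: 7.68
ee_pos: [0.536, -0.0806, 0.0594]
tool_rot: [0.741, 0.672, 0.0, 0.0]
force: [-0.6, 0.1, -0.3]
finger_gap: 0.0194
finger_force: 34.0
```

```bash
python3 -c "
from look import *
print(s['force'],s['finger_gap'],s['finger_force'])"
```

```text
7.675 [ 0.53601655 -0.08058349  0.05944122] tcp in tray -0.0002 0.1278 [-0.38  0.47  0.57  1.97 -0.35  0.8   0.29] (array([ 0.12,  0.02, -0.06]), np.float64(-0.0), 'axis now', np.float64(-5.6))
[-0.6163107   0.1403557  -0.28949783] 0.019417390784404423 34.04987096786499
```

jog_arm:
  steps:
    - [[0,0,0.1,0],[0,0,0.1,0],[0,0,0.1,0]]

```text
clock: 8.05
ee_pos: [0.5362, -0.0806, 0.0586]
tool_rot: [0.741, 0.672, 0.0, 0.0]
force: [-0.2, 0.9, 2.5]
finger_gap: 0.0198
finger_force: 34.5
```

jog_arm:
  steps:
    - [[0,0,0,0],[0,0,0,0],[0,0,0,0],[0,0,0,0]]
  claw: 4.5

```text
clock: 8.55
ee_pos: [0.5358, -0.0806, 0.0582]
tool_rot: [0.741, 0.672, -0.0, -0.0]
force: [0.3, 0.0, 0.7]
finger_gap: 0.0451
finger_force: 0.0
```

jog_arm:
  steps:
    - [[0,0,-1,0],[0,0,-3,0],[0,0,-6,0],[0,0,-10,0],[0,0,-14,0],[0,0,-14,0],[0,0,-14,0]]

```text
clock: 9.43
ee_pos: [0.5354, -0.0804, 0.1981]
tool_rot: [0.741, 0.672, 0.0, -0.0]
force: [0.0, 0.7, 0.1]
finger_gap: 0.0449
finger_force: 0.0
```

Run:
```python
from look import *
f=grab('wrist'); P=pts(f); X,Y,Z=trayc(P); col=f['color'].astype(int)
k=(abs(X)<.05)&(Y>.1)&(Y<.16)
for n,z in(('block',.053),('post',.089)):
    m=k&(abs(Z-z)<.005)&((abs(X)<.042))&((Y>.112)&(Y<.147)); r=cv2.minAreaRect((np.stack([X[m],Y[m]],1)*1000).astype(np.float32)); print(n,np.round(r[0],1),np.round(r[1],1),r[2],np.median(Z[m]))
save('w4',f['color'])
```

```text
9.425 [ 0.53541323 -0.08036354  0.19812546] tcp in tray -0.0009 0.128 [-0.48  0.28  0.66  1.85 -0.2   1.07  0.16] (array([ 0.1 ,  0.09, 13.81]), np.float64(-0.0), 'axis now', np.float64(-5.6))
block [ -0.8 129.2] [70.  29.5] 0.14173419773578644 0.052174057410295814
post [ -0.7 129.1] [19.7 19.4] 0.41077128052711487 0.08821655547353838
```

View pics/w4.png

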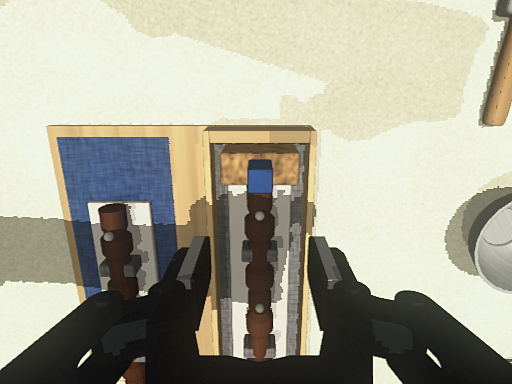

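The spacer sits in the gap at (260,168), upright and square, with its centre at (-0.8, 129.2) mm and its top at 52 mm. The gripper is clear, so I hand it in.

```bash
python3 -c "
from bench import robot
print(robot.sign_off())"
```

```text
the job is handed in; nothing more can be done
None
```

The long stave is in the tray, so I set the thin (30 mm) spacer in the 42 mm gap, released it and handed the job in at about 9.5 s; the last camera check had it upright on the floor, within about 1 mm of the gap's centre and 1° of square.

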